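# Tip up two empty crates, find the stamped one, push it to the dispatch line

### The job

Two empty plywood parts crates stand on the bench, and one of them is a returnable with a burnt-in stamp on its underside. With your fingertips tip both crates back towards the robot so that each stands on its high back wall, underside to the front; then push the stamped one, still on its back, along the bench away from the robot until the bottom edge of its stamped face stands on the yellow dispatch line, square to it. Leave the other crate standing on its back where it is, do not lift either crate off the bench, and do not disturb the other things.

Things in the scene. Friction and masses are not known exactly. Their poses are not given: they have to be found in the camera images.
- crate_a: One of two alike empty plywood crates, open on top: 120 mm deep (x), 190 wide (y), high back wall (near the robot, 105 mm), low front wall (45 mm), sloping sides; 8 mm ply, 0.3 to 0.55 kg. A batten 14 mm thick, 16 high runs along the inside of the back's rim. Starts flat. Origin: centre of the underside; x to the front (away from the robot), y along the width, z up into the crate
- crate_b: The other crate, same sizes, axes and origin. Which one stands on the left differs from start to start. Tipped back on its heel edge, a crate goes over by itself past about 52 degrees and lands on its back wall. There the rim, 22 mm thick with its batten, lies on the bench towards the robot: push low on it, for pushed higher than 30 mm above the bench the crate tends to fall forward
- stamp (a point): Centre of the dark burnt-in stamp (ring 72 mm across with a lozenge inside), at the middle of the underside of whichever crate carries it; hidden until that crate is tipped. The other underside is plain plywood
- crate_a_heel (a point): Middle of crate_a's rear bottom edge (underside meets back wall), the edge it turns on when tipped back; stays on the bench. Once on its back this is the bottom edge of the upright underside, and the back wall's rim lies 105 mm behind it, towards the robot
- crate_a_toe (a point): Middle of crate_a's front bottom edge, 120 mm from the heel; straight above the heel once the crate is on its back
- crate_b_heel (a point): The same point of crate_b
- crate_b_toe (a point): The same point of crate_b
- line: Dispatch line: a flat strip of yellow marking tape on the bench's rubber mat, 50 mm wide (x), 860 mm long (y), no height. Origin: its centre; x points away from the robot, y along the tape
- chuck: Bystander: steel three-jaw lathe chuck, 80 mm across, 62 mm high, jaws up, standing left of the work. Origin: centre of its underside
- oiler: Bystander: white plastic oil bottle, 54 mm across, 150 mm high, standing right of the work. Origin: centre of its underside
- chuck_key: Bystander: steel T-handled chuck key, about 80 by 70 mm, 12 mm high, lying left of the work. Origin: on the bench under it
- flange: Bystander: turned brass flanged bush, 40 mm across, 45 mm high, standing right of the work. Origin: centre of its underside
Not all that is in view belongs to the job. Leave any orange look-alike of the crate_b alone. What is shaped like the crate_a but green is not meant.

How it is judged:
On the way:
1. both crates stand still on their backs, underside upright, each with its heel edge within 80 mm of where it was (height (world z) of each of crate_a_toe, crate_b_toe above 0.113 m and height (world z) of each of crate_a_heel, crate_b_heel below 0.01 m and linear speed of each of crate_a, crate_b below 0.01 m/s and distance of each of crate_a_heel, crate_b_heel from where it was at the start of the episode below 0.08 m), for 0.2 s.
At the end, for the whole second after the job is handed in: The stamped crate stands still on its back, the middle of the bottom edge of its stamped face on the tape (within 30 mm of the tape's centre line), square to it within 0.2 rad; the plain crate stands still on its back, its heel edge within 80 mm of where it was (height (world z) of each of crate_a_toe, crate_b_toe above 0.113 m and height (world z) of each of crate_a_heel, crate_b_heel below 0.01 m and linear speed of each of crate_a, crate_b below 0.01 m/s and x of crate_a_heel in the frame of line between -0.03 and 0.03 m and y of crate_a_heel in the frame of line between -0.42 and 0.42 m and angle between the z axis of crate_a and the x axis of line, either way round below 0.2 rad and distance of crate_b_heel from where it was at the start of the episode below 0.08 m); the robot touches nothing.
It fails at once if a crate is lifted off the bench (heel edge more than 20 mm up) (height (world z) of any of crate_a_heel, crate_b_heel above 0.02 m).
It fails at once if the chuck, oil bottle, chuck key or brass bush is moved over 20 mm (distance of any of chuck, oiler, chuck_key, flange from where it was at the start of the episode above 0.02 m).
It also fails if it takes over 72 s, if anything falls off the work surface, if the arm or the gripper's body presses on something with over 40 N, if the wrist force passes 120 N, or if a joint passes its speed limit or range.

### The arm

A 7-joint arm with a two-finger parallel gripper is mounted at the origin on the work surface. World frame = base frame: x ahead of the robot, y to its left, z up, the work surface at z = 0. Lengths are in m, angles in rad, forces in N, time in s.
With the tool pointing down it reaches from about 0.425 to 0.825 m from the base axis. Payload 3.6 kg.
Tool frame: the origin (TCP) lies on the mounting face of the last link; the fingertips stand 186 mm ahead of it and the grasp point (between the pads) lies 167 mm ahead of it; z points along the fingers, y is the direction in which the jaws open and shut (so a half turn about z gives the same grasp; the last joint's range is limited). The gripper opens to 93 mm and grips with 3 to 60 N. Pads are 15 mm wide; open, the fingers measure 128 mm over their backs; the gripper's body (75 mm by 188 mm) begins 65 mm behind the grasp point.
Start: joints at [-1.349, 0.615, -0.013, 1.423, 0.008, 1.103, -0.04], TCP at [0.159, 0.63, 0.405] pointing down, gripper open.
Joint ranges: [-3.12, 3.12], [-0.3, 2.06], [-1.34, 1.32], [0.26, 2.42], [-1.36, 4.5], [0.01, 1.98], [-2.84, 2.84]. Speed limits (rad/s): [2.79, 2.79, 3.14, 3.14, 3.14, 3.14, 3.14].

### API

Orientations are given as a unit quaternion [w, x, y, z].
In Python, from bench import arm, imaging gives the robot as it stands.
- The arm moves only by the shell command python3 -m pendant 'ROWS' [FORCE]. ROWS is a JSON object of lists of equal length, an entry for each row: "angular": the turn, a rotation vector about the tool's x, y, z in rad, a list of three; "linear": the shift along the tool's x, y, z in m, a list of three; "gripper": the opening, from 0 (shut) to 1 (fully open). A call has 1 to 12 rows; each row shifts and turns the commanded pose from where the row before left it, along the tool's axes as they then stand; what a row does not reach is not made up. A row lasts 1/12 s, in which the tool goes at most 41.7 mm and 7.16 degrees, less where a joint would pass 70% of its speed; a pose out of reach is approached as far as the arm can. A call with a gripper value outside its range is refused whole. The fingers move at their own pace and stop on an object; FORCE is the grip in N (left out, the last holds). Time passes only in rows, so rows that do not move let the fingers close. It gives the time, the measured TCP pose, the force and the opening at its end, in the units of the state.
- arm.observe(): the state, without advancing time (a new reading comes with each control period).
- imaging.camera(name): name is "side" or "top"; returns a dict with "frame" (480x640x3 uint8, red, green, blue), "range_z" (480x640 float32, m along the optical axis (not along the pixel's ray), 0 where there is no reading), "camera_matrix" (3x3 intrinsics, pixels), "xyz" and "orientation" of the camera in the world. Camera axes: x right, y up, looking along -z (the intrinsics and any distortion apply to the point x, -y, -z); pixel columns grow to the right and rows downward; lengths in m; the calibration is good to about 2 mm. A picture is of the moment at which its call begins.
- arm.hand_in(): hands the job in, once; it reports no verdict.
The state is a dict: "t": time; "joint_positions": joint angles; "qd": joint speeds; "joint_efforts": joint torques, N m; "tcp_pos": TCP position; "tcp_rot": TCP orientation; "contact_force": force on the tool from outside, world axes, zero at the start; "wrist_torque": the same for the moment, N m; "width": opening from 0.0 (shut) to 1.0 (fully open).
Only numpy, scipy, OpenCV 4.12 (cv2) and the standard library are available. Lean on these libraries where they do the work, as an engineer would, in place of code of your own. Each camera call takes 0.05 s, during which the arm holds its last target.

## Working session

There is one attempt and no reset: what is moved stays moved. The work goes in short steps, Python scripts to look and compute and a shell command to move; the robot and the scene stay as the last step left them, time stands still between calls to the robot, and variables do not carry over. Pictures are saved under pics/ and viewed, and the job is handed in when it is done.

```bash
ls; mkdir -p pics; python3 - <<'E'
from bench import arm, imaging
import cv2
print(arm.observe())
for n in ("side","top"):
    c=imaging.camera(n); cv2.imwrite(f"pics/{n}0.png",c["frame"][:,:,::-1])
    print(n,c["camera_matrix"],c["xyz"],c["orientation"],[k for k in c])
E
```

```text
pics
{'t': 0.0, 'joint_positions': array([-1.34948501,  0.61590182, -0.01259312,  1.42492599,  0.00810108,
        1.10339621, -0.04038358]), 'qd': array([-2.55649142e-04,  1.30455051e-03, -7.82872304e-05, -1.51425497e-05,
        5.04356516e-04,  7.97249196e-04, -4.25515822e-04]), 'joint_efforts': array([ 3.87727891e-05, -4.58931899e+01,  2.09164429e-01, -1.65739471e+01,
       -6.10322482e-02,  2.04683491e-02,  2.35738953e-04]), 'tcp_pos': array([0.15934855, 0.62982697, 0.40358296]), 'tcp_rot': array([-1.33574188e-04,  1.23556684e-01,  9.92336677e-01, -1.28359480e-03]), 'contact_force': array([ 0.11718364, -0.76931995,  0.09558431]), 'wrist_torque': array([-0.0113261 , -0.03639154, -0.02754404]), 'width': 1.0000745845217278}
side [[622.98465466   0.         316.5800473 ]
 [  0.         622.98465466 240.55289585]
 [  0.           0.           1.        ]] [-0.2407688   1.09894057  1.21731572] [-0.28137326 -0.11813331  0.3678055   0.87840351] ['frame', 'range_z', 'camera_matrix', 'xyz', 'orientation']
top [[451.62982371   0.         312.09921673]
 [  0.         451.62982371 233.99470934]
 [  0.           0.           1.        ]] [0.34095976 0.09665405 1.15927866] [-0.70261349 -0.03747163  0.03996743  0.70945949] ['frame', 'range_z', 'camera_matrix', 'xyz', 'orientation']
```

View pics/side0.png

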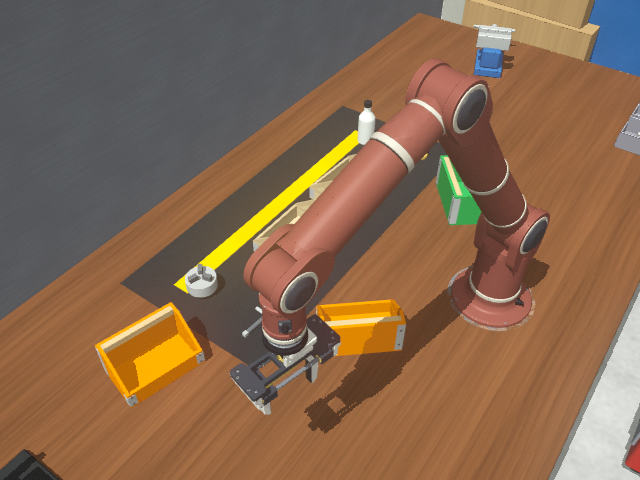

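View pics/top0.png

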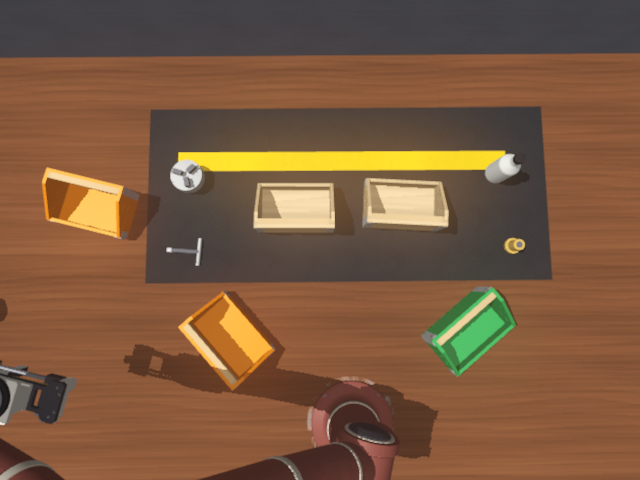

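Top view: the two plywood crates are at about (295,208) and (405,205). The orange ones at (90,203) and (227,340) and the green one at (470,330) are look-alikes. The chuck (187,176), key (188,251), oiler (503,168) and flange (515,245) are the bystanders, and the yellow tape lies at row ~161.

```bash
cat > h.py <<'E'
import numpy as np, cv2
from scipy.spatial.transform import Rotation as R
from bench import arm, imaging
def cam(n):
    c=imaging.camera(n); q=c["orientation"]; Rm=R.from_quat([q[1],q[2],q[3],q[0]]).as_matrix()
    K=c["camera_matrix"]; z=c["range_z"]; v,u=np.mgrid[0:480,0:640]
    d=np.stack([(u-K[0,2])/K[0,0],-(v-K[1,2])/K[1,1],-np.ones_like(u,float)],-1)
    c["W"]=(d*z[...,None])@Rm.T+c["xyz"]; c["ray"]=d@Rm.T; c["Rm"]=Rm
    c["hsv"]=cv2.cvtColor(c["frame"],cv2.COLOR_RGB2HSV); return c
def plane(c,u,v,z0):
    r=c["ray"][int(round(v)),int(round(u))]; return c["xyz"]+r*(z0-c["xyz"][2])/r[2]
def proj(c,p):
    q=(np.array(p)-c["xyz"])@c["Rm"]; K=c["camera_matrix"]
    return K[0,2]+K[0,0]*q[0]/-q[2], K[1,2]+K[1,1]*(-q[1])/-q[2]
def save(c,name,box=None,s=1):
    f=c["frame"][:,:,::-1]
    if box: f=f[box[1]:box[3],box[0]:box[2]]
    cv2.imwrite("pics/"+name,cv2.resize(f,None,fx=s,fy=s,interpolation=cv2.INTER_CUBIC))
def st():
    s=arm.observe(); q=s["tcp_rot"]; r=R.from_quat([q[1],q[2],q[3],q[0]]).as_matrix()
    print("t",round(s["t"],2),"tcp",s["tcp_pos"].round(4),"tip",(s["tcp_pos"]+r[:,2]*.186).round(4),"\nF",s["contact_force"].round(1),"w",round(s["width"],3),"q",s["joint_positions"].round(3)); print(r.round(3))
    return s,r
E
python3 - <<'E'
from h import *
c=cam("top"); W=c["W"]; h=c["hsv"]
save(c,"crop0.png",(230,130,530,270),2.6)
ym=cv2.inRange(h,(25,180,180),(35,255,255))>0
P=W[ym]; print("line",P.min(0),P.max(0),np.polyfit(P[:,1],P[:,0],1), np.median(P,0))
for n,(u0,u1) in dict(L=(245,345),Rr=(352,460)).items():
    sub=np.zeros(W.shape[:2],bool); sub[174:240,u0:u1]=True
    X=W[sub&(W[...,2]>.012)&(W[...,2]<.2)]
    print(n,X.min(0).round(3),X.max(0).round(3))
    rim=X[X[:,2]>.098]; rect=cv2.minAreaRect((rim[:,:2]*1000).astype(np.float32)); print("rim",rect,cv2.boxPoints(rect).round(0).tolist(), rim[:,2].max())
    fr=X[(X[:,2]>.040)&(X[:,2]<.048)&(X[:,0]>rect[0][0]/1000+.08)]; rect=cv2.minAreaRect((fr[:,:2]*1000).astype(np.float32)); print("front",rect,cv2.boxPoints(rect).round(0).tolist())
for n,(u,v) in dict(chuck=(187,176),oil=(503,168),key=(190,251),fl=(513,246)).items(): print(n,W[v,u].round(3))
st()
E
```

```text
line [ 0.34095976 -0.41674015 -0.00641081] [0.68866782 0.44067032 1.15927866] [0.0024386  0.66132311] [0.66309047 0.00934296 0.00127006]
L [0.472 0.038 0.012] [0.595 0.23  0.111]
rim ((497.345458984375, 134.5883026123047), (189.1488494873047, 48.166385650634766), 88.72974395751953) [[471.0, 41.0], [519.0, 40.0], [524.0, 229.0], [475.0, 230.0]] 0.11124002027922941
front ((589.9702758789062, 131.15301513671875), (185.65333557128906, 11.081966400146484), 88.0834732055664) [[581.0, 39.0], [592.0, 38.0], [599.0, 224.0], [588.0, 224.0]]
Rr [ 0.474 -0.234  0.012] [ 0.606 -0.037  0.111]
rim ((503.44451904296875, -134.39451599121094), (191.56277465820312, 47.640037536621094), 86.41915893554688) [[474.0, -229.0], [521.0, -231.0], [533.0, -40.0], [486.0, -37.0]] 0.1112792294044822
front ((594.6781005859375, -138.7263946533203), (20.678810119628906, 188.7438201904297), 0.5369539260864258) [[583.0, -44.0], [585.0, -233.0], [606.0, -233.0], [604.0, -44.0]]
chuck [0.61  0.401 0.06 ]
oil [ 0.613 -0.368  0.099]
key [0.427 0.403 0.011]
fl [ 0.429 -0.409  0.038]
t 0.15 tcp [0.1594 0.6299 0.4039] tip [0.1593 0.6296 0.2179] 
F [ 0.8  0.4 -0.1] w 0.998 q [-1.349  0.616 -0.013  1.425  0.008  1.103 -0.04 ]
[[-0.969  0.245 -0.   ]
 [ 0.245  0.969 -0.002]
 [ 0.    -0.002 -1.   ]]
```

View pics/crop0.png

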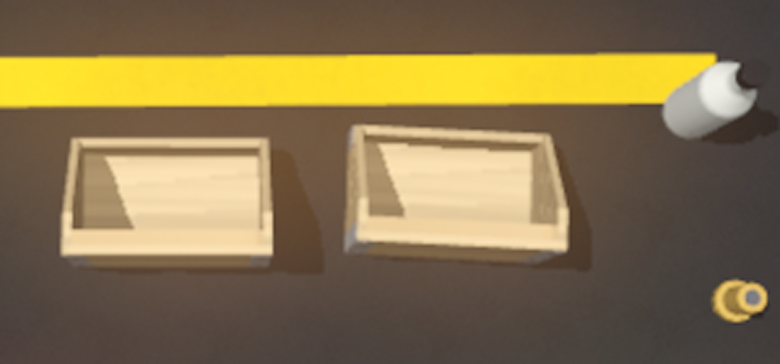

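```bash
python3 -m pendant '{"angular":[[0,0,-0.11],[0,0,-0.11],[0,0,0],[0,0,0],[0,0,0],[0,0,0],[0,0,0],[0,0,0],[0,0,0],[0,0,0],[0,0,0],[0,0,0]],"linear":[[0,0,0],[0,0,0],[-0.024,-0.03,0],[-0.024,-0.03,0],[-0.024,-0.03,0],[-0.024,-0.03,0],[-0.024,-0.03,0],[-0.024,-0.03,0],[-0.024,-0.03,0],[-0.024,-0.03,0],[-0.024,-0.03,0],[-0.024,-0.03,0]],"gripper":[1,1,1,1,1,1,1,1,1,1,1,1]}'; python3 -c "
from h import *
st()"
```

```text
t: 1.15
tcp_pos: [0.3917, 0.3218, 0.4047]
tcp_rot: [-0.0, 0.014, 1.0, -0.0]
contact_force: [-0.4, 0.9, -0.2]
width: 1.001
t 1.15 tcp [0.3917 0.3218 0.4047] tip [0.3917 0.3218 0.2187] 
F [-0.4  0.9 -0.2] w 1.001 q [-0.701  0.394 -0.042  1.83   0.02   0.918  0.791]
[[-1.     0.028 -0.   ]
 [ 0.028  1.    -0.   ]
 [ 0.    -0.    -1.   ]]
```

```bash
python3 -m pendant '{"angular":[[0,0,0],[0,0,0],[0,0,0],[0,0,0],[0,0,0],[0,0,0],[0,0,0],[0,0,0],[0,0,0],[0,0,0],[0,0,0],[0,0,0]],"linear":[[-0.024,-0.031,0],[-0.024,-0.031,0],[-0.024,-0.031,0],[-0.024,-0.031,0],[-0.024,-0.031,0],[-0.024,-0.031,0],[0,0,0],[0,0,0.028],[0,0,0.028],[0,0,0.028],[0,0,0.028],[0,0,0.028]],"gripper":[1,1,1,1,1,1,1,1,1,1,1,1]}'; python3 -c "
from h import *
st()
save(cam('side'),'side1.png'); save(cam('top'),'top1.png',(160,90,560,390),2)"
```

```text
t: 2.15
tcp_pos: [0.5295, 0.1338, 0.2635]
tcp_rot: [0.0, 0.014, 1.0, 0.0]
contact_force: [-0.0, 0.1, 0.3]
width: 1.002
t 2.15 tcp [0.5295 0.1338 0.2635] tip [0.5295 0.1338 0.0775] 
F [-0.   0.1  0.3] w 1.002 q [-0.286  0.638 -0.002  1.878  0.002  0.626  1.254]
[[-1.     0.028  0.   ]
 [ 0.028  1.     0.   ]
 [-0.     0.    -1.   ]]
```

View pics/side1.png

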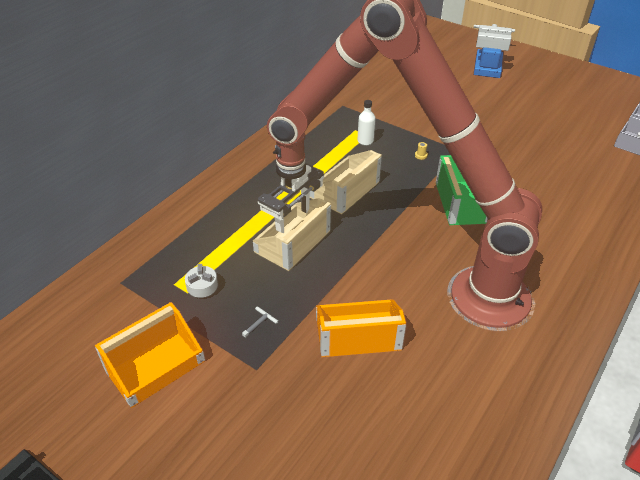

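View pics/top1.png

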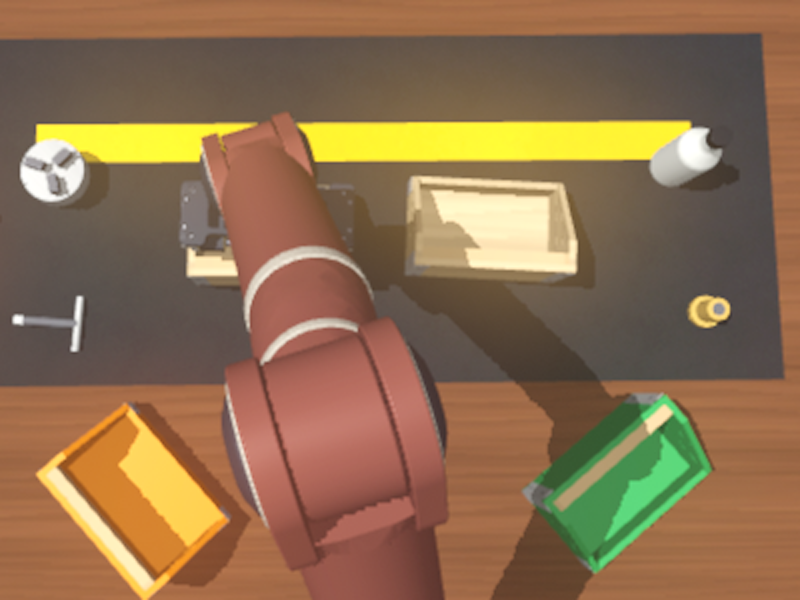

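The fingers are inside the left crate, at about (270,230) in the enlarged top view. I'll pull its rim back toward the robot.

```bash
python3 -m pendant '{"angular":[[0,0,0],[0,0,0],[0,0,0],[0,0,0],[0,0,0],[0,0,0],[0,0,0],[0,0,0]],"linear":[[0.008,0,0],[0.008,0,0],[0.006,0,0],[0.006,0,0],[0.006,0,0],[0.006,0,0],[0.006,0,0],[0.006,0,0]],"gripper":[1,1,1,1,1,1,1,1]}'; python3 -c "
from h import *
st()
save(cam('side'),'side2.png',(220,120,460,300),3)"
```

```text
t: 2.92
tcp_pos: [0.4773, 0.1352, 0.2651]
tcp_rot: [0.0, 0.014, 1.0, 0.0]
contact_force: [1.4, 0.2, 0.8]
width: 1.005
t 2.92 tcp [0.4773 0.1352 0.2651] tip [0.4774 0.1352 0.0791] 
F [1.4 0.2 0.8] w 1.005 q [-0.32   0.581  0.     2.014 -0.     0.546  1.223]
[[-1.     0.028  0.001]
 [ 0.028  1.     0.   ]
 [-0.001  0.    -1.   ]]
```

View pics/side2.png

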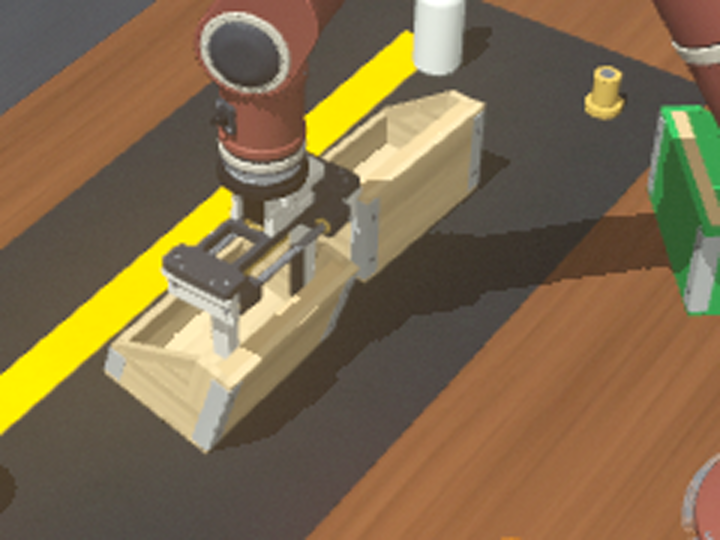

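Tipping works: the left crate is at about 20° with its heel in place. I'll continue along the arc.

```bash
python3 -m pendant '{"angular":[[0,0,0],[0,0,0],[0,0,0],[0,0,0],[0,0,0],[0,0,0],[0,0,0],[0,0,0],[0,0,0],[0,0,0]],"linear":[[0.007,0,0.001],[0.007,0,0.002],[0.007,0,0.002],[0.007,0,0.003],[0.007,0,0.004],[0.007,0,0.004],[0.007,0,0.004],[0.007,0,0.004],[0,0,0],[0,0,0]],"gripper":[1,1,1,1,1,1,1,1,1,1]}'; python3 -c "
from h import *
st()
save(cam('side'),'side3.png',(220,120,460,300),3)"
```

```text
t: 3.8
tcp_pos: [0.4213, 0.1367, 0.2404]
tcp_rot: [-0.001, 0.014, 1.0, -0.0]
contact_force: [-0.3, -0.5, -0.5]
width: 1.001
t 3.8 tcp [0.4213 0.1367 0.2404] tip [0.4211 0.1366 0.0544] 
F [-0.3 -0.5 -0.5] w 1.001 q [-0.365  0.577  0.003  2.172 -0.005  0.394  1.185]
[[-1.     0.027 -0.001]
 [ 0.027  1.    -0.   ]
 [ 0.001 -0.    -1.   ]]
```

View pics/side3.png

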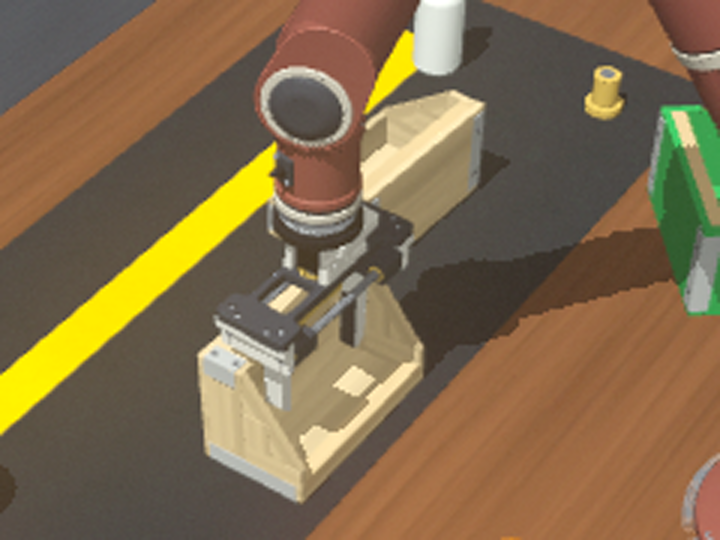

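The left crate landed on its back with the finger load free. Next I'll lift clear and go to the right crate.

```bash
python3 -m pendant '{"angular":[[0,0,0],[0,0,0],[0,0,0],[0,0,0.035],[0,0,0],[0,0,0],[0,0,0],[0,0,0],[0,0,0],[0,0,0],[0,0,0],[0,0,0]],"linear":[[0.008,0,0],[0,0,-0.033],[0,0,-0.033],[0,0,-0.033],[-0.016,-0.033,0],[-0.016,-0.033,0],[-0.016,-0.033,0],[-0.016,-0.033,0],[-0.016,-0.033,0],[-0.016,-0.033,0],[-0.016,-0.033,0],[-0.016,-0.033,0]],"gripper":[1,1,1,1,1,1,1,1,1,1,1,1]}'; python3 -c "
from h import *
st()
c=cam('top');save(c,'top4.png',(160,90,560,390),2);W=c['W']
"
```

```text
t: 4.85
tcp_pos: [0.5253, -0.1364, 0.3401]
tcp_rot: [0.001, 0.032, 1.0, -0.0]
contact_force: [0.7, 0.3, 0.3]
width: 1.0
t 4.85 tcp [ 0.5253 -0.1364  0.3401] tip [ 0.5254 -0.1364  0.1541] 
F [0.7 0.3 0.3] w 1.0 q [ 0.192  0.524  0.033  1.819 -0.023  0.798  1.744]
[[-0.998  0.063  0.001]
 [ 0.063  0.998 -0.   ]
 [-0.001 -0.    -1.   ]]
```

View pics/top4.png

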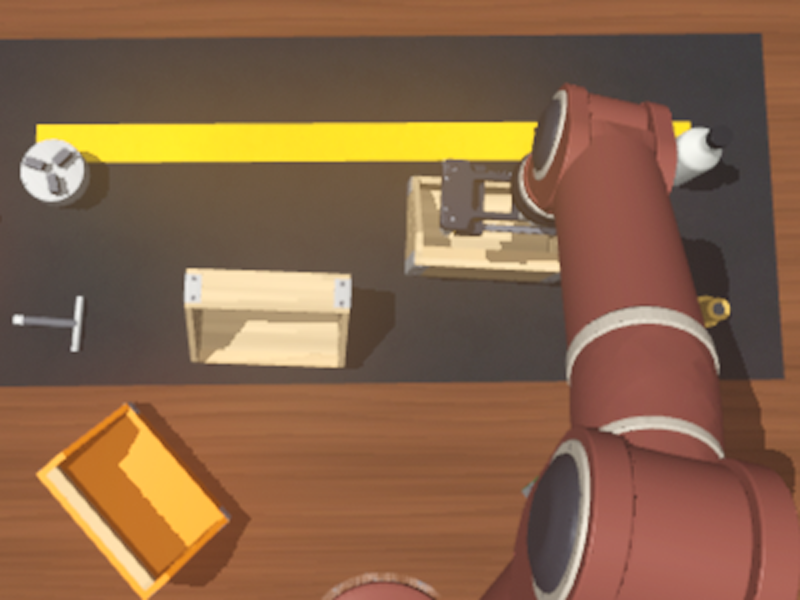

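```bash
python3 -m pendant '{"angular":[[0,0,0],[0,0,0],[0,0,0],[0,0,0],[0,0,0],[0,0,0],[0,0,0],[0,0,0],[0,0,0],[0,0,0],[0,0,0],[0,0,0]],"linear":[[0,0,0.025],[0,0,0.025],[0,0,0.025],[0,0,0],[0.006,0,0],[0.006,0,0],[0.006,0,0],[0.006,0,0],[0.006,0,0],[0.006,0,0],[0.006,0,0],[0.006,0,0]],"gripper":[1,1,1,1,1,1,1,1,1,1,1,1]}'; python3 -c "
from h import *
st()
save(cam('side'),'side4.png',(220,120,460,300),3)"
```

```text
t: 5.9
tcp_pos: [0.4762, -0.1317, 0.265]
tcp_rot: [-0.0, 0.032, 1.0, -0.0]
contact_force: [1.4, 0.3, 0.3]
width: 1.001
t 5.9 tcp [ 0.4762 -0.1317  0.265 ] tip [ 0.4762 -0.1317  0.079 ] 
F [1.4 0.3 0.3] w 1.001 q [ 0.209  0.579  0.024  2.019 -0.024  0.543  1.758]
[[-0.998  0.063 -0.   ]
 [ 0.063  0.998 -0.   ]
 [ 0.    -0.    -1.   ]]
```

View pics/side4.png

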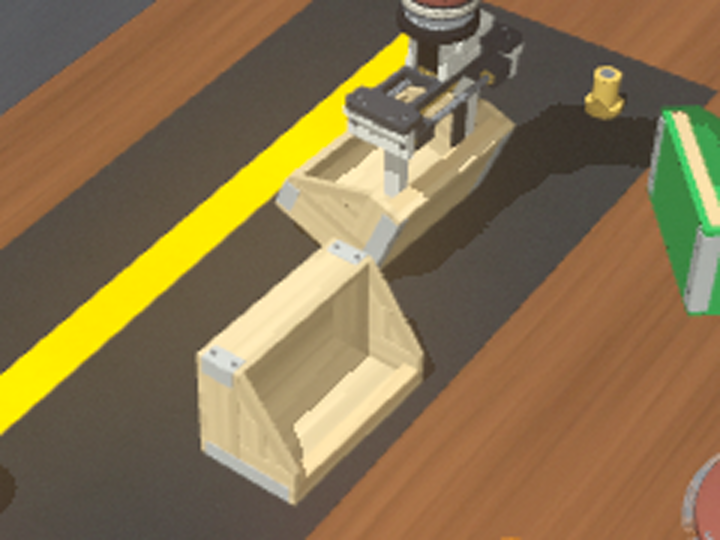

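Same behaviour on the right crate; the left one stands well at about (310,370) in the crop. I'll finish the tip and pause.

```bash
python3 -m pendant '{"angular":[[0,0,0],[0,0,0],[0,0,0],[0,0,0],[0,0,0],[0,0,0],[0,0,0],[0,0,0],[0,0,0],[0,0,0]],"linear":[[0.007,0,0.001],[0.007,0,0.002],[0.007,0,0.002],[0.007,0,0.003],[0.007,0,0.004],[0.007,0,0.004],[0.007,0,0.004],[0.007,0,0.004],[0,0,0],[0,0,0]],"gripper":[1,1,1,1,1,1,1,1,1,1]}'; python3 -m pendant '{"angular":[[0,0,0],[0,0,0],[0,0,0],[0,0,0],[0,0,0],[0,0,0]],"linear":[[0.008,0,0],[0,0,0],[0,0,-0.033],[0,0,-0.033],[0,0,-0.033],[0,0,0]],"gripper":[1,1,1,1,1,1]}'; python3 -c "
from h import *
st()
save(cam('side'),'side5.png');save(cam('top'),'top5.png',(160,90,560,390),2)"
```

```text
t: 6.78
tcp_pos: [0.4206, -0.1281, 0.2404]
tcp_rot: [-0.001, 0.032, 1.0, 0.0]
contact_force: [0.1, -0.3, -0.6]
width: 1.001
t: 7.28
tcp_pos: [0.4147, -0.1281, 0.3449]
tcp_rot: [0.006, 0.031, 0.999, -0.001]
contact_force: [1.3, -0.5, -0.1]
width: 1.003
t 7.28 tcp [ 0.4147 -0.1281  0.3449] tip [ 0.4169 -0.1287  0.1589] 
F [ 1.3 -0.5 -0.1] w 1.003 q [ 0.229  0.372  0.027  2.097 -0.016  0.661  1.775]
[[-0.998  0.063  0.012]
 [ 0.063  0.998 -0.003]
 [-0.012 -0.002 -1.   ]]
```

View pics/side5.png

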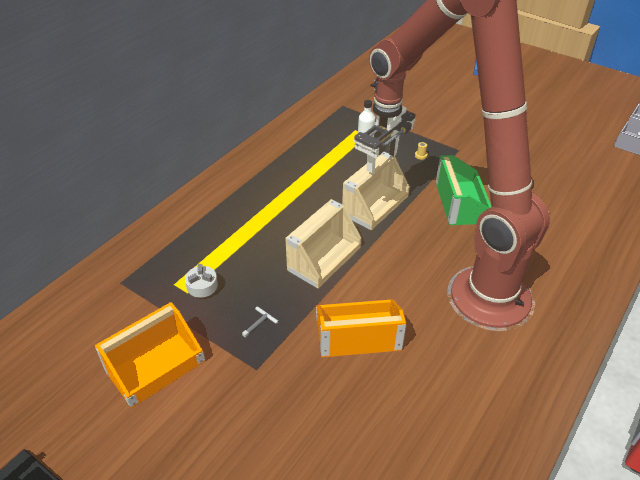

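View pics/top5.png

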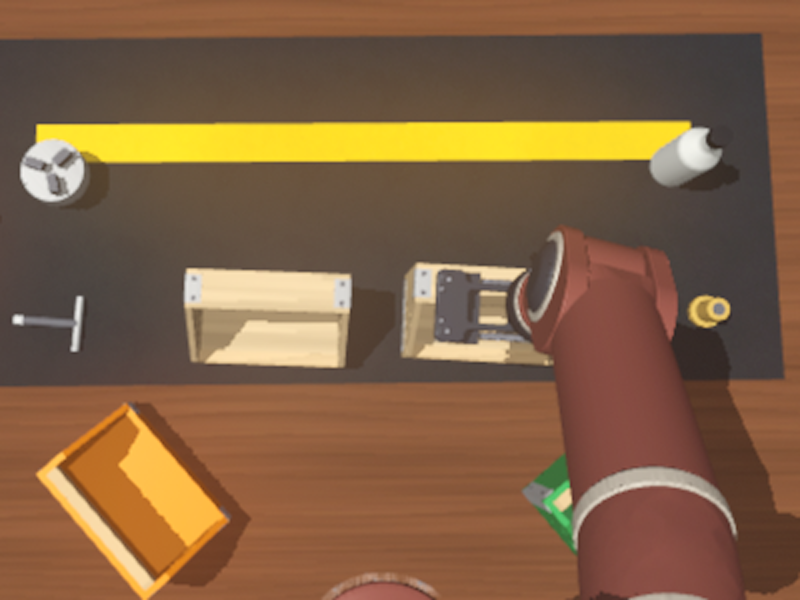

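Both crates stand on their backs (side view: left one about (323,245), right one about (376,190)). The undersides face away from both cameras, so neither stamp can be seen. I'll measure both, then turn the left crate temporarily, gripped by its side wall, to show its underside to the side camera.

```bash
cat >> h.py <<'E'
def crate(c,xr,yr):
    W=c["W"]; h=c["hsv"]
    m=(W[...,2]>.114)&(W[...,2]<.127)&(W[...,0]>xr[0])&(W[...,0]<xr[1])&(W[...,1]>yr[0])&(W[...,1]<yr[1])&(h[...,0]>8)&(h[...,0]<28)
    P=W[m]; r=cv2.minAreaRect((P[:,:2]*1000).astype(np.float32)); B=cv2.boxPoints(r)
    print(len(P),"z",np.median(P[:,2]).round(4),[round(float(v),1) for v in (*r[0],*r[1],r[2])],B.round(0).tolist())
E
python3 - <<'E'
from h import *
c=cam("top"); crate(c,(.38,.56),(0.0,.27)); crate(c,(.38,.56),(-.27,0.0))
s=cam("side"); crate(s,(.38,.56),(0.0,.27)); crate(s,(.38,.56),(-.27,0.0))
E
```

```text
1618 z 0.1198 [452.1, 134.6, 190.9, 50.2, 87.3] [[422.0, 40.0], [473.0, 38.0], [482.0, 229.0], [432.0, 231.0]]
475 z 0.1196 [456.6, -99.5, 128.1, 49.2, 86.3] [[428.0, -162.0], [477.0, -165.0], [485.0, -37.0], [436.0, -34.0]]
841 z 0.12 [449.9, 136.9, 195.6, 55.8, 87.6] [[418.0, 40.0], [474.0, 38.0], [482.0, 233.0], [426.0, 236.0]]
484 z 0.12 [450.5, -125.2, 193.2, 55.0, 86.9] [[418.0, -220.0], [473.0, -223.0], [483.0, -30.0], [428.0, -27.0]]
```

```bash
python3 -m pendant '{"angular":[[0,0,-0.016],[0,0,0],[0,0,0],[0,0,0],[0,0,0],[0,0,0],[0,0,0]],"linear":[[0.003,0.029,0],[0.003,0.029,0],[0.003,0.029,0],[0.003,0.029,0],[0.003,0.029,0],[0.003,0.029,0],[0,0,0]],"gripper":[0.5,0.5,0.5,0.5,0.5,0.5,0.5]}' 40; python3 -c "
from h import *
st()
save(cam('side'),'side6.png',(240,100,480,280),3)"
```

```text
t: 8.07
tcp_pos: [0.403, 0.0525, 0.3383]
tcp_rot: [-0.002, 0.018, 1.0, 0.001]
contact_force: [-0.1, -0.3, 1.2]
width: 0.548
t 8.07 tcp [0.403  0.0525 0.3383] tip [0.4024 0.053  0.1524] 
F [-0.1 -0.3  1.2] w 0.548 q [-0.18   0.349 -0.003  2.167 -0.004  0.629  1.354]
[[-0.999  0.037 -0.003]
 [ 0.037  0.999  0.003]
 [ 0.004  0.002 -1.   ]]
```

View pics/side6.png

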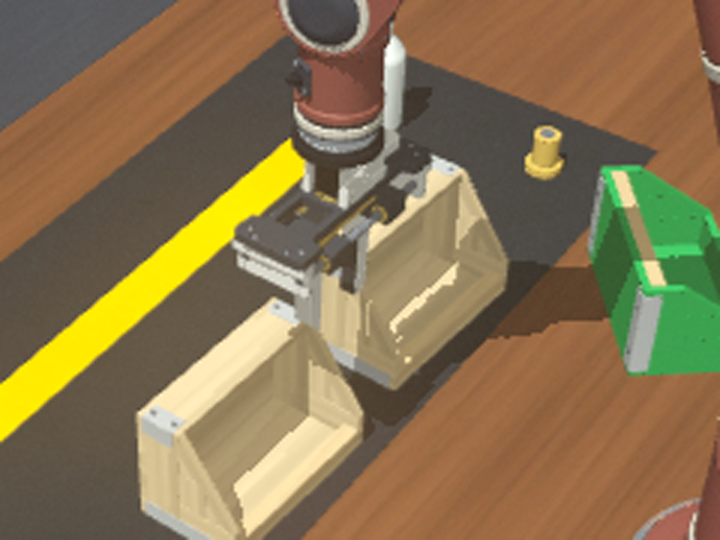

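```bash
python3 -m pendant '{"angular":[[0,0,0.01],[0,0,0],[0,0,0],[0,0,0],[0,0,0],[0,0,0],[0,0,0],[0,0,0],[0,0,0],[0,0,0],[0,0,0],[0,0,0]],"linear":[[-0.006,-0.006,0],[0,0,0.026],[0,0,0.026],[0,0,0.026],[0,0,0.026],[0,0,0],[0,0,0],[0,0,0],[0,0,0],[0,0,0],[0,0,0],[0,0,0]],"gripper":[0.5,0.5,0.5,0.5,0.5,0.5,0,0,0,0,0,0]}' 40; python3 -c "
from h import *
st()
save(cam('side'),'side7.png',(240,100,480,280),3)"
```

```text
t: 9.12
tcp_pos: [0.4101, 0.0423, 0.2369]
tcp_rot: [0.002, 0.027, 1.0, 0.001]
contact_force: [-0.9, 6.7, 6.2]
width: 0.123
t 9.12 tcp [0.4101 0.0423 0.2369] tip [0.4108 0.0427 0.0509] 
F [-0.9  6.7  6.2] w 0.123 q [-0.155  0.559 -0.     2.256 -0.006  0.322  1.366]
[[-0.998  0.055  0.004]
 [ 0.055  0.998  0.003]
 [-0.003  0.003 -1.   ]]
```

View pics/side7.png

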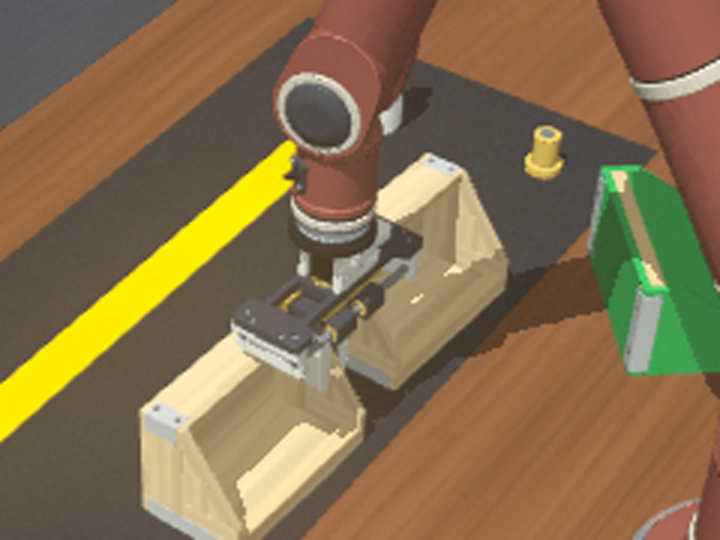

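```bash
python3 -m pendant '{"angular":[[0,0,0],[0,0,0]],"linear":[[0,0,0],[0,0,0]],"gripper":[0,0]}' 40; python3 -c "
from h import *
st()
save(cam('top'),'top7.png',(200,170,360,290),5)"
```

```text
t: 9.33
tcp_pos: [0.4102, 0.0426, 0.2369]
tcp_rot: [0.002, 0.027, 1.0, 0.001]
contact_force: [-0.4, 5.1, 6.7]
width: 0.08
t 9.33 tcp [0.4102 0.0426 0.2369] tip [0.4108 0.0431 0.0509] 
F [-0.4  5.1  6.7] w 0.08 q [-1.550e-01  5.590e-01 -1.000e-03  2.256e+00 -5.000e-03  3.220e-01
  1.367e+00]
[[-0.999  0.053  0.003]
 [ 0.053  0.999  0.003]
 [-0.003  0.003 -1.   ]]
```

View pics/top7.png

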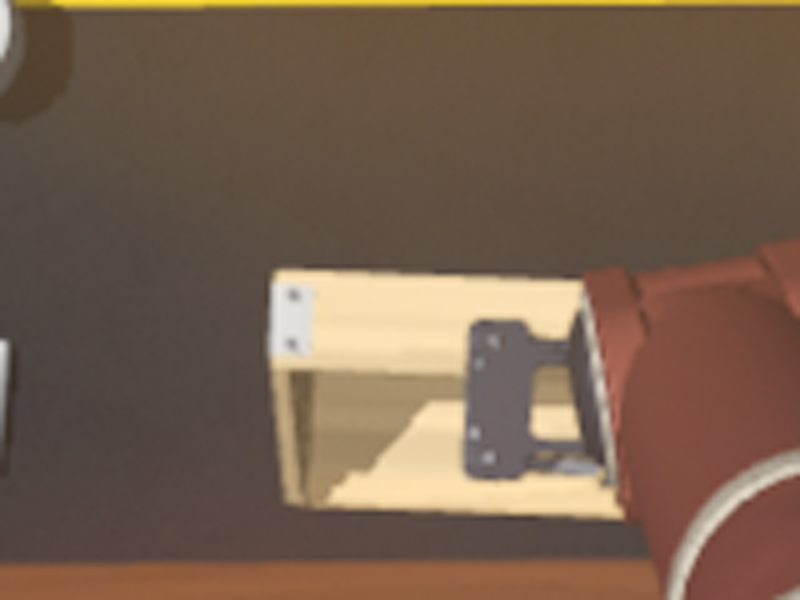

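```bash
python3 -m pendant '{"angular":[[0,0,0],[0,0,-0.06],[0,0,-0.06],[0,0,-0.06],[0,0,-0.06],[0,0,-0.06],[0,0,-0.06],[0,0,-0.06],[0,0,-0.06]],"linear":[[0,0,-0.002],[-0.0056,-0.0037,0],[-0.0056,-0.0037,0],[-0.0056,-0.0037,0],[-0.0056,-0.0037,0],[-0.0056,-0.0037,0],[-0.0056,-0.0037,0],[-0.0056,-0.0037,0],[-0.0056,-0.0037,0]],"gripper":[0,0,0,0,0,0,0,0,0]}' 40; python3 -c "
from h import *
st()
save(cam('side'),'side8.png',(220,100,460,280),3)"
```

```text
t: 10.13
tcp_pos: [0.4583, 0.0177, 0.2378]
tcp_rot: [0.0, -0.21, 0.978, -0.0]
contact_force: [0.1, 1.1, -2.5]
width: 0.076
t 10.13 tcp [0.4583 0.0177 0.2378] tip [0.4584 0.0175 0.0518] 
F [ 0.1  1.1 -2.5] w 0.076 q [ 0.006  0.598 -0.134  2.13   0.186  0.424  1.719]
[[-0.912 -0.411  0.001]
 [-0.411  0.912 -0.001]
 [-0.    -0.001 -1.   ]]
```

View pics/side8.png

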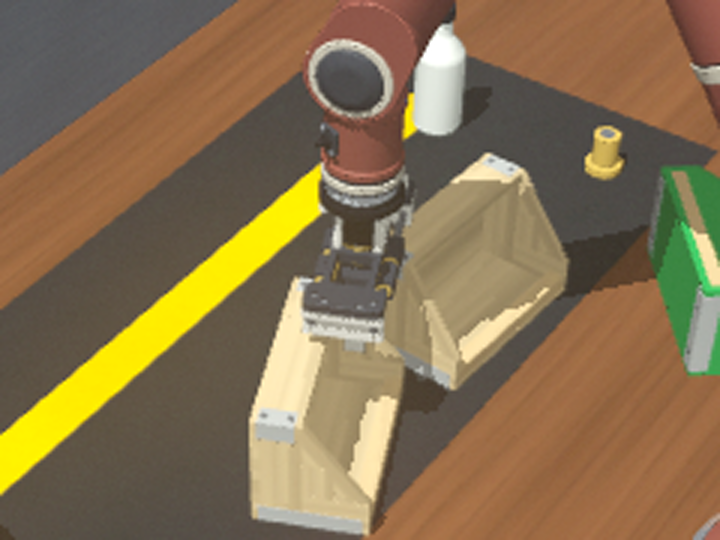

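The crate turns cleanly with the gripper. Continuing to about 58°.

```bash
python3 -m pendant '{"angular":[[0,0,-0.06],[0,0,-0.06],[0,0,-0.06],[0,0,-0.06],[0,0,-0.06],[0,0,-0.06],[0,0,-0.06],[0,0,-0.06],[0,0,-0.06],[0,0,-0.06]],"linear":[[-0.0056,-0.0037,0.001],[-0.0056,-0.0037,0],[-0.0056,-0.0037,0],[-0.0056,-0.0037,0],[-0.0056,-0.0037,0],[-0.0056,-0.0037,0],[-0.0056,-0.0037,0],[-0.0056,-0.0037,0],[-0.0056,-0.0037,0],[-0.0056,-0.0037,0]],"gripper":[0,0,0,0,0,0,0,0,0,0]}' 40; python3 -c "
from h import *
st()
save(cam('side'),'side9.png',(220,100,420,250),4)"
```

```text
t: 11.02
tcp_pos: [0.5233, 0.0252, 0.237]
tcp_rot: [-0.001, -0.49, 0.872, -0.0]
contact_force: [-0.2, -0.4, 1.6]
width: 0.081
t 11.02 tcp [0.5233 0.0252 0.237 ] tip [0.523  0.0249 0.051 ] 
F [-0.2 -0.4  1.6] w 0.081 q [ 0.116  0.677 -0.315  1.95   0.369  0.572  2.147]
[[-0.521 -0.854 -0.001]
 [-0.854  0.521 -0.001]
 [ 0.002  0.    -1.   ]]
```

View pics/side9.png

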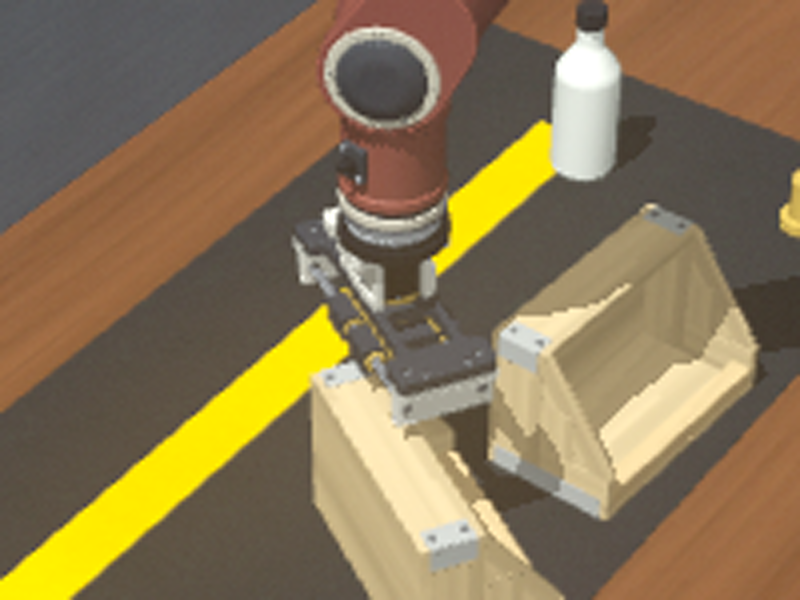

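```bash
python3 -c "
from h import *
save(cam('side'),'side10.png',(270,170,390,290),5)"
```

```text
(no output)
```

View pics/side10.png

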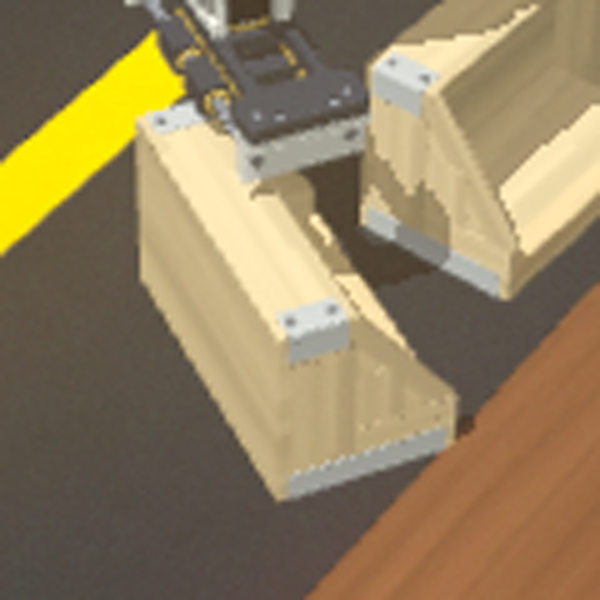

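The left crate's exposed underside (about (210,320) in this crop) shows only plain grain. I'll check it with stretched contrast before concluding.

```bash
python3 -c "
from h import *
c=cam('side'); f=cv2.cvtColor(c['frame'],cv2.COLOR_RGB2GRAY)[185:275,290:335]
print(f.min(),f.max())
f=np.clip((f.astype(float)-60)*255/140,0,255).astype('uint8')
cv2.imwrite('pics/u.png',cv2.resize(f,None,fx=6,fy=6,interpolation=cv2.INTER_CUBIC))"
```

```text
69 237
```

View pics/u.png

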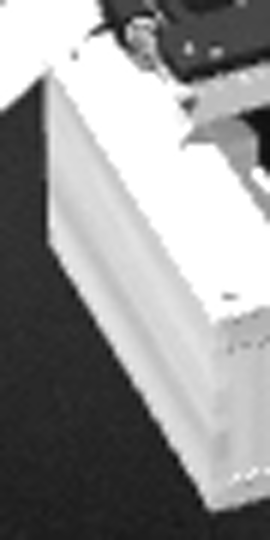

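Plain: no ring. So the left crate is the plain one and the right one carries the stamp. I'll turn the left crate back to where it was.

```bash
python3 -m pendant '{"angular":[[0,0,0.06],[0,0,0.06],[0,0,0.06],[0,0,0.06],[0,0,0.06],[0,0,0.06],[0,0,0.06],[0,0,0.06],[0,0,0.06]],"linear":[[0.0053,0.0041,0],[0.0053,0.0041,0],[0.0053,0.0041,0],[0.0053,0.0041,0],[0.0053,0.0041,0],[0.0053,0.0041,0],[0.0053,0.0041,0],[0.0053,0.0041,0],[0.0053,0.0041,0]],"gripper":[0,0,0,0,0,0,0,0,0]}'; python3 -m pendant '{"angular":[[0,0,0.06],[0,0,0.06],[0,0,0.06],[0,0,0.06],[0,0,0.06],[0,0,0.06],[0,0,0.06],[0,0,0.06],[0,0,0.06],[0,0,0]],"linear":[[0.0053,0.0041,0],[0.0053,0.0041,0],[0.0053,0.0041,0],[0.0053,0.0041,0],[0.0053,0.0041,0],[0.0053,0.0041,0],[0.0053,0.0041,0],[0.0053,0.0041,0],[0.0053,0.0041,0],[0,0,0]],"gripper":[0,0,0,0,0,0,0,0,0,0]}'; python3 -c "
from h import *
st()
save(cam('side'),'side11.png',(220,100,460,280),3)
crate(cam('side'),(.38,.56),(0.0,.27))"
```

```text
t: 11.92
tcp_pos: [0.4636, 0.0178, 0.237]
tcp_rot: [-0.0, -0.237, 0.972, -0.001]
contact_force: [-0.1, -1.9, 1.5]
width: 0.081
t: 12.75
tcp_pos: [0.4082, 0.0429, 0.237]
tcp_rot: [-0.001, 0.029, 1.0, -0.0]
contact_force: [-2.4, 0.3, 4.7]
width: 0.078
t 12.75 tcp [0.4082 0.0429 0.237 ] tip [0.4078 0.0428 0.051 ] 
F [-2.4  0.3  4.7] w 0.078 q [-1.590e-01  5.580e-01  1.000e-03  2.259e+00 -1.000e-03  3.270e-01
  1.355e+00]
[[-0.998  0.059 -0.002]
 [ 0.059  0.998 -0.   ]
 [ 0.002 -0.001 -1.   ]]
545 z 0.1199 [448.7, 143.4, 172.8, 58.8, 83.1] [[409.0, 61.0], [467.0, 54.0], [488.0, 226.0], [430.0, 233.0]]
```

View pics/side11.png

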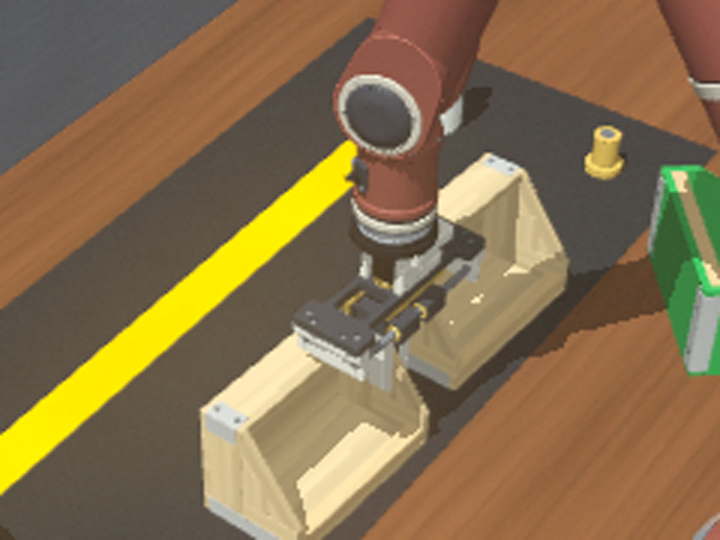

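```bash
python3 -m pendant '{"angular":[[0,0,0],[0,0,0],[0,0,0],[0,0,0],[0,0,0],[0,0,0],[0,0,0],[0,0,0],[0,0,0]],"linear":[[0,0,0],[0,0,0],[0,0,0],[0,0,0],[0,0,0],[0,0,-0.027],[0,0,-0.027],[0,0,-0.027],[0,0,-0.027]],"gripper":[0.45,0.45,0.45,0.45,0.45,0.45,0.45,0.45,0.45]}'; python3 -c "
from h import *
st()
c=cam('side');save(c,'side12.png',(220,100,460,280),3)
crate(c,(.38,.56),(0.0,.27)); crate(c,(.38,.56),(-.27,0.02)); crate(cam('top'),(.38,.56),(0.0,.27))"
```

```text
t: 13.6
tcp_pos: [0.4098, 0.0423, 0.3458]
tcp_rot: [-0.0, 0.028, 1.0, -0.0]
contact_force: [0.5, 1.1, 0.3]
width: 0.448
t 13.6 tcp [0.4098 0.0423 0.3458] tip [0.4097 0.0422 0.1598] 
F [0.5 1.1 0.3] w 0.448 q [-1.580e-01  3.430e-01  3.000e-03  2.145e+00 -2.000e-03  6.550e-01
  1.360e+00]
[[-0.998  0.057 -0.001]
 [ 0.057  0.998 -0.   ]
 [ 0.001 -0.    -1.   ]]
842 z 0.12 [449.2, 130.6, 195.9, 56.4, 85.7] [[414.0, 35.0], [470.0, 31.0], [485.0, 226.0], [428.0, 230.0]]
317 z 0.1196 [446.2, -139.4, 165.7, 37.4, 87.1] [[423.0, -221.0], [461.0, -223.0], [469.0, -58.0], [432.0, -56.0]]
795 z 0.12 [454.1, 156.8, 136.9, 48.8, 88.6] [[428.0, 89.0], [477.0, 88.0], [480.0, 225.0], [431.0, 226.0]]
```

View pics/side12.png

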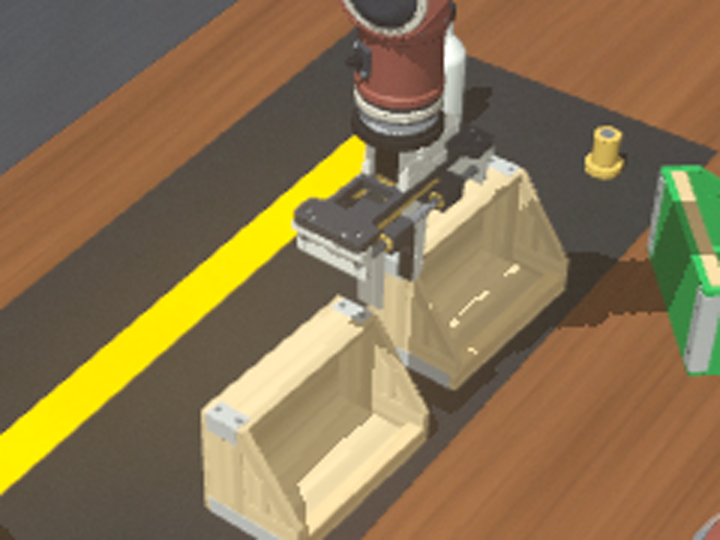

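The left crate is back where it stood. Now I'll move behind the right (stamped) crate.

```bash
python3 -m pendant '{"angular":[[0,0,-0.057],[0,0,0],[0,0,0],[0,0,0],[0,0,0],[0,0,0],[0,0,0],[0,0,0]],"linear":[[0,0,0],[0.0097,-0.0275,0],[0.0097,-0.0275,0],[0.0097,-0.0275,0],[0.0097,-0.0275,0],[0.0097,-0.0275,0],[0.0097,-0.0275,0],[0,0,0]],"gripper":[1,1,1,1,1,1,1,1]}'; python3 -c "
from h import *
st()
c=cam('side');save(c,'side13.png',(220,100,460,280),3)
W=c['W']
crate(c,(.38,.56),(-.27,0.02))
m=(W[...,2]>.012)&(W[...,2]<.03)&(W[...,0]>.34)&(W[...,0]<.395)&(W[...,1]>-.25)&(W[...,1]<0.0)
r=cv2.minAreaRect((W[m][:,:2]*1000).astype('f')); print(m.sum(),cv2.boxPoints(r).round(0).tolist())"
```

```text
t: 14.37
tcp_pos: [0.3495, -0.1272, 0.344]
tcp_rot: [-0.001, 0.005, 1.0, -0.001]
contact_force: [0.0, 0.8, 0.5]
width: 0.967
t 14.37 tcp [ 0.3495 -0.1272  0.344 ] tip [ 0.349  -0.1275  0.158 ] 
F [0.  0.8 0.5] w 0.967 q [ 0.269  0.294  0.026  2.242 -0.008  0.609  1.861]
[[-1.     0.01  -0.003]
 [ 0.01   1.    -0.002]
 [ 0.003 -0.002 -1.   ]]
531 z 0.1199 [454.7, -112.2, 164.4, 52.1, 88.9] [[427.0, -194.0], [479.0, -195.0], [482.0, -30.0], [430.0, -29.0]]
341 [[364.0, -222.0], [394.0, -222.0], [395.0, -26.0], [366.0, -26.0]]
```

View pics/side13.png

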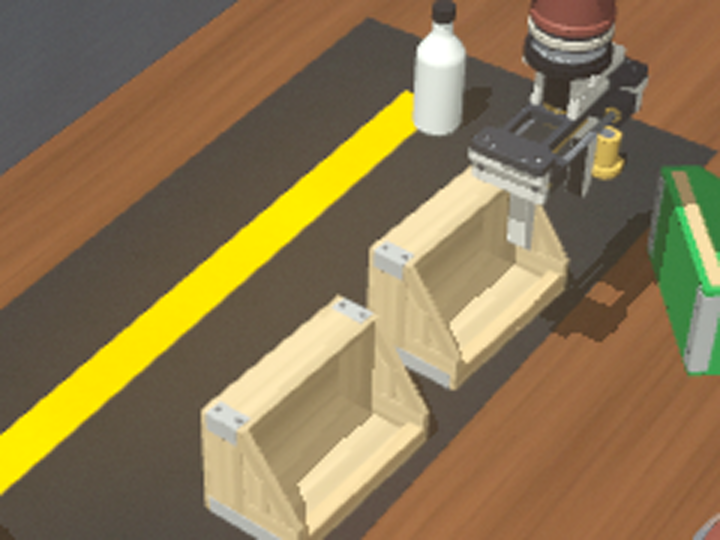

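```bash
python3 -m pendant '{"angular":[[0,0,-0.008],[0,0,0],[0,0,0],[0,0,0],[0,0,0],[0,0,0],[0,0,0]],"linear":[[0.002,0.003,0],[0,0,0.029],[0,0,0.029],[0,0,0.029],[0,0,0.029],[0,0,0.029],[0,0,0]],"gripper":[1,1,1,1,1,1,1]}'; python3 -c "
from h import *
st()
c=cam('side');save(c,'side14.png',(220,100,460,280),3)"
```

```text
t: 15.0
tcp_pos: [0.3495, -0.1176, 0.1954]
tcp_rot: [-0.005, -0.006, 1.0, 0.002]
contact_force: [-0.3, 0.0, -0.8]
width: 0.999
t 15.0 tcp [ 0.3495 -0.1176  0.1954] tip [ 0.3477 -0.1169  0.0094] 
F [-0.3  0.  -0.8] w 0.999 q [ 0.265  0.638  0.     2.391 -0.013  0.124  1.861]
[[-1.    -0.012 -0.01 ]
 [-0.012  1.     0.004]
 [ 0.01   0.004 -1.   ]]
```

View pics/side14.png

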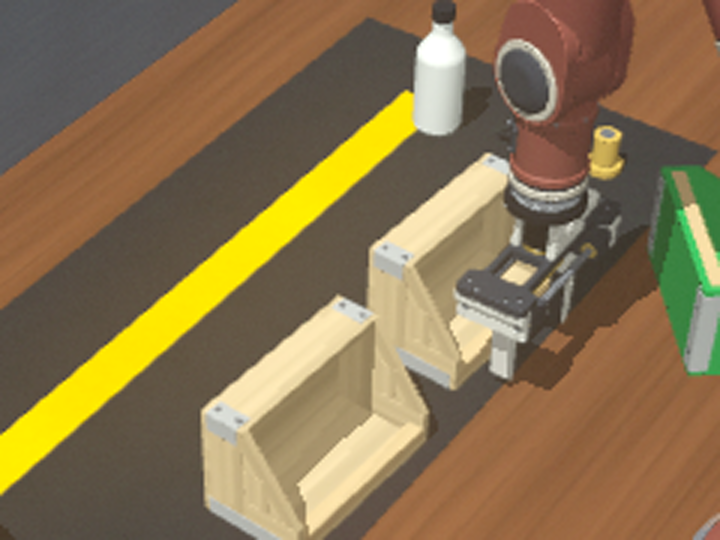

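```bash
python3 -m pendant '{"angular":[[0,0,0.013],[0,0,0],[0,0,0],[0,0,0],[0,0,0],[0,0,0],[0,0,0],[0,0,0],[0,0,0],[0,0,0],[0,0,0],[0,0,0]],"linear":[[0,-0.007,0],[-0.005,0,0],[-0.005,0,0],[-0.006,0,0],[-0.008,0,0],[-0.01,0,0],[-0.01,0,0],[-0.01,0,0],[-0.01,0,0],[-0.008,0,0],[-0.006,0,0],[0,0,0]],"gripper":[1,1,1,1,1,1,1,1,1,1,1,1]}'; python3 -c "
from h import *
st()
c=cam('side');save(c,'side15.png',(220,100,460,280),3)
crate(c,(.38,.7),(-.27,0.02))"
```

```text
t: 16.05
tcp_pos: [0.429, -0.1272, 0.2012]
tcp_rot: [0.002, 0.002, 1.0, -0.001]
contact_force: [0.6, -1.0, -1.2]
width: 1.002
t 16.05 tcp [ 0.429  -0.1272  0.2012] tip [ 0.4298 -0.1274  0.0152] 
F [ 0.6 -1.  -1.2] w 1.002 q [ 0.23   0.662  0.014  2.185 -0.029  0.291  1.834]
[[-1.     0.005  0.004]
 [ 0.005  1.    -0.001]
 [-0.004 -0.001 -1.   ]]
740 z 0.1202 [469.4, -123.6, 193.8, 158.0, 89.0] [[389.0, -219.0], [547.0, -222.0], [550.0, -28.0], [392.0, -25.0]]
```

View pics/side15.png

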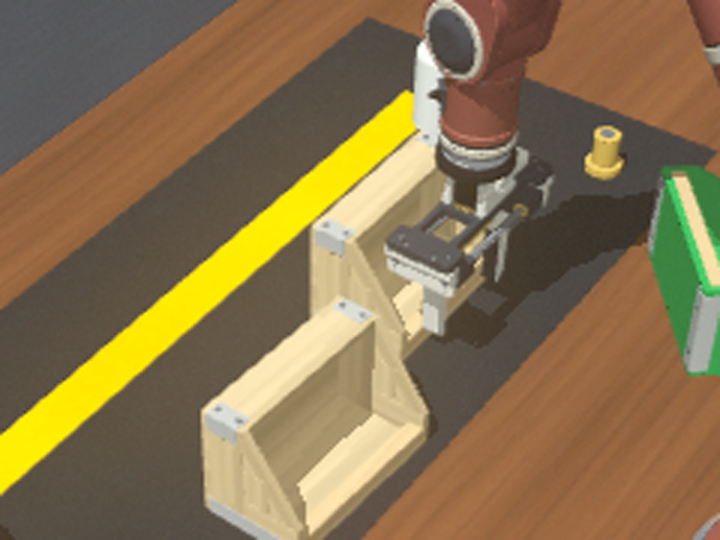

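The crate slides upright. Continuing, with a small lowering of the tips.

```bash
python3 -m pendant '{"angular":[[0,0,0.005],[0,0,0],[0,0,0],[0,0,0],[0,0,0],[0,0,0],[0,0,0],[0,0,0],[0,0,0],[0,0,0],[0,0,0],[0,0,0]],"linear":[[-0.004,0,0.003],[-0.006,0,0.001],[-0.008,0,0],[-0.01,0,0],[-0.012,0,0],[-0.012,0,0],[-0.012,0,0],[-0.012,0,0],[-0.01,0,0],[-0.008,0,0],[-0.005,0,0],[0,0,0]],"gripper":[1,1,1,1,1,1,1,1,1,1,1,1]}'; python3 -c "
from h import *
st()
c=cam('side');save(c,'side16.png',(220,100,460,280),3)
crate(c,(.5,.72),(-.27,0.02)); crate(cam('top'),(.5,.72),(-.27,0.02))"
```

```text
t: 17.1
tcp_pos: [0.5286, -0.1273, 0.1957]
tcp_rot: [0.001, 0.004, 1.0, 0.0]
contact_force: [-0.9, 0.4, 0.1]
width: 0.999
t 17.1 tcp [ 0.5286 -0.1273  0.1957] tip [ 0.5291 -0.1272  0.0097] 
F [-0.9  0.4  0.1] w 0.999 q [ 0.179  0.746  0.026  1.923 -0.041  0.47   1.798]
[[-1.     0.008  0.003]
 [ 0.008  1.     0.   ]
 [-0.003  0.    -1.   ]]
581 z 0.1198 [573.7, -125.3, 197.0, 144.7, 89.2] [[500.0, -223.0], [645.0, -225.0], [647.0, -28.0], [503.0, -26.0]]
1135 z 0.1197 [572.6, -128.8, 191.7, 144.6, 89.4] [[499.0, -224.0], [644.0, -225.0], [646.0, -34.0], [501.0, -32.0]]
```

View pics/side16.png

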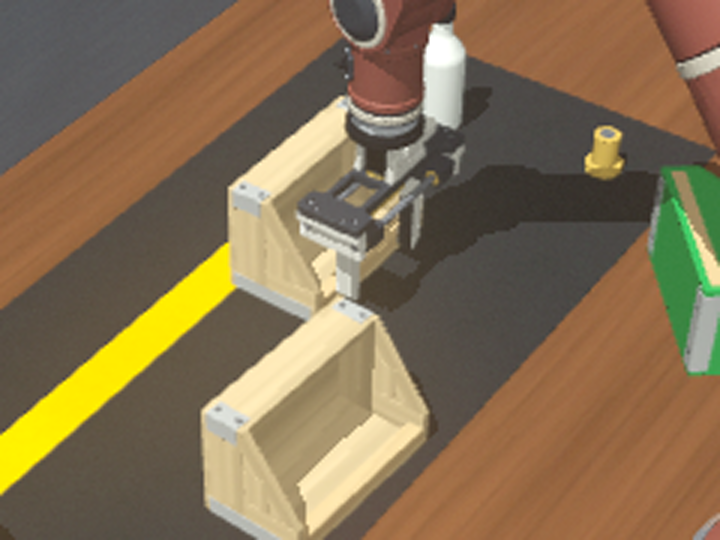

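```bash
python3 -m pendant '{"angular":[[0,0,0],[0,0,0],[0,0,0],[0,0,0],[0,0,0]],"linear":[[-0.005,0,0],[-0.006,0,0],[-0.005,0,0],[-0.003,0,0],[0,0,0]],"gripper":[1,1,1,1,1]}'; python3 -c "
from h import *
st()"; python3 -m pendant '{"angular":[[0,0,0],[0,0,0],[0,0,0],[0,0,0],[0,0,0],[0,0,0],[0,0,0],[0,0,0],[0,0,0],[0,0,0],[0,0,0],[0,0,0]],"linear":[[0.01,0,0],[0.02,0,0],[0.03,0,0],[0.03,0,0],[0.03,0,0],[0.01,0,-0.03],[0,0,-0.035],[0,0,-0.035],[0,0,-0.035],[0.01,0,-0.035],[0.01,0,-0.035],[0,0,0]],"gripper":[1,1,1,1,1,1,1,1,1,1,1,1]}'; python3 -c "
from h import *
st()
c=cam('side');save(c,'side17.png'); t=cam('top'); save(t,'top17.png',(160,90,560,390),2)
for k in (c,t): crate(k,(.58,.72),(-.27,0.02)); crate(k,(.38,.56),(0.0,.27))
h=t['hsv']; ym=cv2.inRange(h,(25,180,180),(35,255,255))>0
W=t['W'];ym&=(W[...,0]>.6)&(W[...,2]<.02)
for lo,hi in((-.3,-.24),(0,.1),(.1,.3)):
  P=W[ym&(W[...,1]>lo)&(W[...,1]<hi)]; print(lo,P[:,0].min().round(4),P[:,0].max().round(4))"
```

```text
t: 17.62
tcp_pos: [0.5358, -0.1285, 0.1954]
tcp_rot: [-0.017, 0.005, 1.0, 0.002]
contact_force: [-23.5, 0.6, 24.0]
width: 0.999
t 17.62 tcp [ 0.5358 -0.1285  0.1954] tip [ 0.5293 -0.1278  0.0095] 
F [-23.5   0.6  24. ] w 0.999 q [ 0.174  0.758  0.034  1.889 -0.04   0.53   1.793]
[[-0.999  0.01  -0.035]
 [ 0.01   1.     0.004]
 [ 0.035  0.004 -0.999]]
t: 18.62
tcp_pos: [0.3962, -0.1273, 0.4069]
tcp_rot: [0.007, 0.005, 1.0, -0.002]
contact_force: [0.5, -1.1, -0.1]
width: 1.005
t 18.62 tcp [ 0.3962 -0.1273  0.4069] tip [ 0.3987 -0.128   0.2209] 
F [ 0.5 -1.1 -0.1] w 1.005 q [ 0.225  0.252  0.041  2.053 -0.014  0.823  1.835]
[[-1.     0.011  0.013]
 [ 0.011  1.    -0.004]
 [-0.013 -0.004 -1.   ]]
570 z 0.1196 [620.7, -128.2, 52.5, 195.8, 0.4] [[594.0, -30.0], [595.0, -226.0], [648.0, -226.0], [646.0, -30.0]]
846 z 0.1199 [447.8, 134.4, 200.0, 59.7, 89.5] [[417.0, 35.0], [477.0, 34.0], [478.0, 234.0], [419.0, 235.0]]
1598 z 0.1201 [621.5, -129.7, 192.4, 51.1, 89.3] [[595.0, -226.0], [646.0, -226.0], [648.0, -34.0], [597.0, -33.0]]
1608 z 0.1197 [450.4, 129.9, 191.1, 53.8, 88.0] [[420.0, 35.0], [474.0, 33.0], [481.0, 224.0], [427.0, 226.0]]
-0.3 0.6357 0.686
0 0.6382 0.6868
0.1 0.6368 0.6884
```

View pics/side17.png

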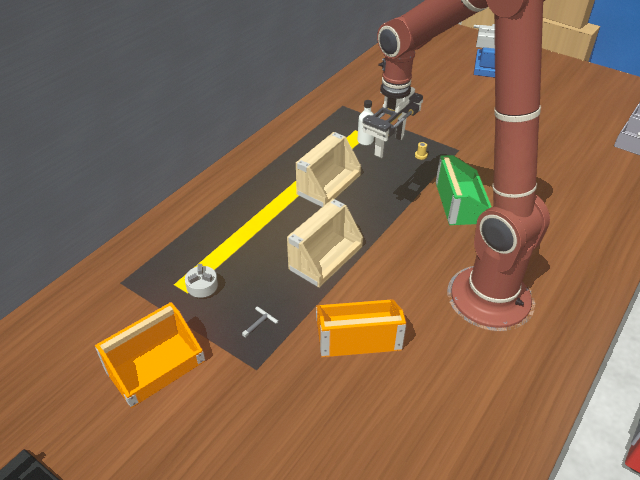

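View pics/top17.png

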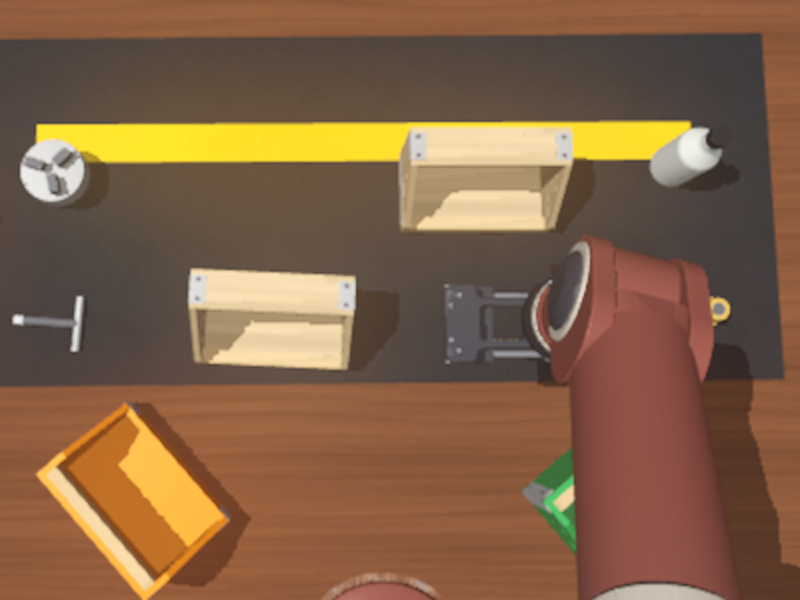

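The last 18 mm push stalled at about 24 N and the crate stopped at x≈0.645. That already puts it on the tape, about 16 mm short of the centre line and inside the 30 mm limit. I'll check edges, uprightness and bystanders more precisely before deciding.

```bash
python3 - <<'E'
from h import *
t=cam("top"); s=cam("side"); W=t["W"]
for n,(u,v) in dict(chuck=(187,176),oil=(503,168),key=(190,251)).items(): print(n,W[v,u].round(3))
save(t,"top18.png",(340,130,470,220),6)
for y in (-.2,-.16,-.13,-.09,-.06):
    r=[]
    for c in (t,s):
        w=c["W"]; h=c["hsv"]; m=(abs(w[...,1]-y)<.006)&(w[...,0]>.58)&(w[...,0]<.70)&(w[...,2]>.117)&(w[...,2]<.1235)
        x=w[m][:,0]; r+=[np.percentile(x,2).round(4),np.percentile(x,98).round(4)]
    print(y,r)
m=(W[...,2]>.117)&(W[...,2]<.123)&(W[...,0]>.58)&(W[...,0]<.7)&(abs(W[...,1]+.128)<.085)
P=W[m]; A=np.c_[P[:,:2],np.ones(len(P))]; print("tilt",np.linalg.lstsq(A,P[:,2],rcond=None)[0])
P0=plane(t,230,153,0),plane(t,230,169,0); print(P0)
E
```

```text
chuck [0.609 0.4   0.063]
oil [ 0.613 -0.368  0.099]
key [0.427 0.403 0.011]
-0.2 [np.float64(0.6016), np.float64(0.6456), np.float64(0.6005), np.float64(0.644)]
-0.16 [np.float64(0.6017), np.float64(0.6455), np.float64(0.597), np.float64(0.6416)]
-0.13 [np.float64(0.6022), np.float64(0.6457), np.float64(0.5984), np.float64(0.6434)]
-0.09 [np.float64(0.6026), np.float64(0.6461), np.float64(0.5973), np.float64(0.6412)]
-0.06 [np.float64(0.6028), np.float64(0.6466), np.float64(0.5981), np.float64(0.6439)]
tilt [-0.00206132  0.00132745  0.12134911]
(array([0.685059  , 0.30595952, 0.        ]), array([0.64199099, 0.3055285 , 0.        ]))
```

View pics/top18.png

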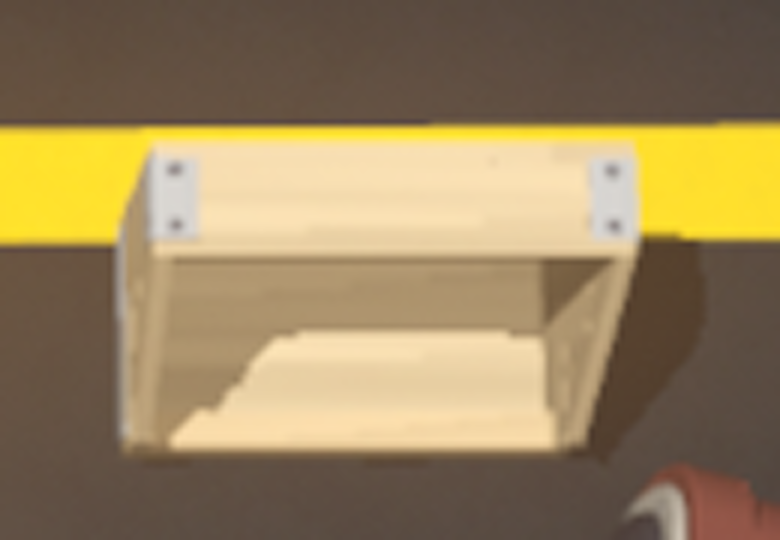

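```bash
python3 - <<'E'
from h import *
s=cam("side"); w=s["W"]; print("flange",w[150,422].round(3)); crate(s,(.58,.72),(-.27,.02))
arm.hand_in(); st()
E
```

```text
flange [ 0.425 -0.408  0.033]
570 z 0.1198 [620.0, -126.8, 198.3, 54.7, 88.9] [[591.0, -225.0], [646.0, -226.0], [649.0, -28.0], [594.0, -27.0]]
the job is handed in; nothing more can be done
the job is handed in; nothing more can be done
```

I tipped both crates onto their backs and pushed the right-hand one, which I take to be the stamped one, onto the yellow tape. The job is handed in with the arm clear of everything.

**Which crate is stamped:** neither camera could see the undersides from the robot side. I gripped the left crate by its side wall, turned it about 60° so the side camera could see its underside, and found it plain. I then turned it back. I never saw the stamp itself; I identified the right crate by elimination.

**Last checks:**
- **Stamped crate:** it stands upright with its top at 0.120 m, square to the tape within about 1°. Its bottom edge is on the tape at x ≈ 0.644–0.646 m. That is about 16–18 mm short of the tape's centre line (0.661 m), inside the 30 mm limit.
- **Plain crate:** it stands on its back, its heel edge within a few millimetres of where it started.
- **Bystanders:** chuck, oiler, chuck key and flange read within a few millimetres of where they were.

**What did not go to plan:** the final 18 mm push toward the centre line jammed. The wrist read about 24 N forward and 24 N upward, and the crate barely moved. I don't know the cause. I left it there because it was already inside the limit. The two cameras differed by 2–5 mm on the edge position.

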